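Free a battery pack from a ratchet clamp and dock it to charge

ROBOT

A 7-joint arm with a two-finger parallel gripper is mounted at the origin on the work surface. World frame = base frame: x ahead of the robot, y to its left, z up, the work surface at z = 0. Lengths are in m, angles in degrees, forces in N, time in s.
With the tool pointing down it reaches from about 0.425 to 0.825 m from the base axis. Payload 3.6 kg.
Tool frame: the origin (TCP) lies at the very end of the fingers, on their centre line; the grasp point (between the pads) lies 19 mm behind it; z points along the fingers, y is the line along which they close (so a half turn about z gives the same grasp; the last joint's range is limited). The gripper opens to 93 mm and grips with 3 to 60 N. Pads are 15 mm wide; open, the fingers measure 128 mm over their backs; the gripper's body (75 mm by 188 mm) begins 65 mm behind the grasp point.
Start: joints at [72.164, 35.231, -0.722, 81.555, 0.464, 63.22, -2.315], TCP at [0.183, -0.624, 0.198] pointing down, gripper open.
Joint ranges: [-178.69, 178.69], [-17.37, 117.87], [-77.05, 75.6], [15.02, 138.74], [-78.02, 258.01], [0.78, 113.62], [-162.83, 162.83]. Speed limits (degrees/s): [159.86, 159.86, 180, 180, 180, 180, 180].

INTERFACE

Orientations are given as a 3x3 rotation matrix whose columns are the frame's x, y, z axes.
In Python, from cell import read_state, snapshot, camera_model, close_job gives the robot as it stands.
- The arm moves only by the tool carry_out, never from a script. Its arguments are lists of equal length, an entry for each row: "claw": the finger opening in cm, from 0 to 9.3; "xyz": the shift along the tool's x, y, z in cm, a list of three; "angular": the turn, a rotation vector about the tool's x, y, z in rad, a list of three. In form: {"claw": [claw, ...], "xyz": [[tx, ty, tz], ...], "angular": [[ax, ay, az], ...]}. A call has 1 to 8 rows; each row shifts and turns the commanded pose from where the row before left it, along the tool's axes as they then stand; what a row does not reach is not made up. A row lasts 1/8 s, in which the tool goes at most 62.5 mm and 10.7 degrees, less where a joint would pass 70% of its speed; a pose out of reach is approached as far as the arm can. A call is refused whole if a number of a shift passes 6.25 or a number of a turn 0.188, either way. A call with a gripper value outside its range is refused whole. The fingers move at their own pace and stop on an object; "grip_force" is the grip in N (left out, the last holds). Time passes only in rows, so rows that do not move let the fingers close. It gives the time, the measured TCP pose, the force, the opening and the grip force at its end, in the units of the state.
- read_state(): the state, without advancing time (a new reading comes with each control period).
- snapshot(name): name is "side" or "top" or "wrist"; returns (picture, depth): 480x640x3 uint8, red, green, blue; 480x640 float32, m along the optical axis (not along the pixel's ray), 0 where there is no reading.
- camera_model(name): a dict with "intrinsics" (3x3 intrinsics, pixels), "origin" and "attitude" of the camera in the world. Camera axes: x right, y down, z forward; pixel columns grow to the right and rows downward; lengths in m; the calibration is good to about 2 mm. A picture is of the moment at which its call begins: read the wrist's pose just before it. camera_model takes no time and is no camera call; for the wrist camera it gives the pose at the moment of the call.
- close_job(): hands the job in; it is judged then, once.
The state is a dict: "clock": time; "joint_pos": joint angles; "qd": joint speeds; "tau": joint torques, N m; "ee_pos": TCP position; "tcp_rot": TCP orientation; "contact_force": force on the tool from outside, world axes, zero at the start; "moment": the same for the moment, N m; "finger_gap": opening from 0.0 (shut) to 1.0 (fully open); "grip_force": force on a finger pad.
Only numpy, scipy, OpenCV 4.12 (cv2) and the standard library are available. Lean on these libraries where they do the work, as an engineer would, in place of code of your own. Each camera call takes 0.05 s, during which the arm holds its last target. There are 200 camera calls.

TASK

Release the battery pack from the ratchet clamp: lift the red pawl clear of the teeth, then slide the clamp bar fully back by its black handle and leave it there. Lift the pack out, set it down standing on the blue mat and let go of it, so that you can take it by its ends, and then lower it flat onto the charging dock, centred between the two walls. Never drop the pack, and leave the other things on the counter where they are.

Things in the scene. Friction and masses are not known exactly. Their poses are not given: they have to be found in the camera images.
- clamp: bench ratchet clamp fixed to the counter on a yellow plate 275 x 80 mm, 14 mm thick. Origin: at counter height, on the clamp's centre line. Its x axis runs along the clamp from the black handle (x = -110 mm) past the red pawl to the pack (centre x = 90 mm) and the fixed steel jaw (x = 122 to 136 mm, 62 mm high, 50 mm wide); y to the left, z up. Two cheeks 56 mm high beside the pawl's pivot reach y = +-19 mm at x = -39 to -73 mm
- bar (a joint): travel of the clamp bar in m: 0 = clamping, 0.035 = fully back. The bar slides along the clamp's -x (towards the handle end) against about 2.5 N of friction and stays where it is left. It carries the handle, the ratchet teeth and the moving jaw (50 mm wide, back face at x = 45 mm while clamping), whose orange lip, 69 mm high, overhangs the pack's top by 12 mm while clamping. With the pawl down the teeth hold it (up to 2 mm of play)
- bar_grip (a point): middle of the black handle block on the bar's end, 52 mm above the counter; the block is 20 mm along the clamp's x, 30 mm along its y, and reaches from 28 to 72 mm height. It moves with the bar
- pawl (a joint): angle of the red pawl in rad: 0 = down, its nose between the teeth; clear of the teeth from 0.2; stop at 1.0. Stiff pivot (about 0.09 N m, 2 N at the tab): it stays where it is left
- pawl_tab (a point): grip point of the red pawl's upright tab (12 mm along the clamp's x, 14 mm along its y); with the pawl down it is 65 mm above the counter, the tab's top 11 mm higher, at clamp x = -5 mm. Rises on an arc about pawl_pivot and tips over towards the handle as the pawl is lifted
- pawl_pivot (a point): axis of the pawl (parallel to the clamp's y), at clamp x = -55 mm, 43 mm above the counter; 50 mm behind the tab towards the handle and 22 mm below the grip point
- pack: white battery pack with a blue band, 62 mm along its x (its ends), 44 mm along its y (its sides), 46 mm high. Origin: centre of its underside, z up. It starts in the clamp, resting on the plate 14 mm above the counter, its axes those of the clamp, its ends between the jaws and its sides free. Mass 0.2 to 0.4 kg
- mat: blue put-down mat, 130 mm along its x, 120 mm along its y, 4 mm thick, fixed. Origin: centre of its underside
- dock: white charging dock fixed to the counter: base 140 (x) x 95 (y) x 12 mm with two upright walls along its x, each 90 mm long and 10 mm thick, up to 60 mm above the counter, 55 mm apart inside (y = +-27.5 mm); open at both ends and above. Origin: at counter height below the middle of the bay. The pack belongs on the base between the walls, its x along the dock's x, either way round
- tape: yellow tape roll, 64 mm across, 24 mm high, lying flat. Origin: centre of its underside. Bystander
- carton: white and blue medicine carton, 55 x 45 x 85 mm, standing. Origin: centre of its underside. Bystander
- sanitiser: white bottle with blue cap, 56 mm across, 130 mm high. Origin: centre of its underside. Bystander
- bowl: steel bowl, 100 mm across, 40 mm high. Origin: centre of its underside. Bystander
- jar: amber jar with white cap, 60 mm across, 75 mm high. Origin: centre of its underside. Bystander
- marker: black marker pen with red cap, 110 mm long, 16 mm thick, lying along its x. Origin: centre of its underside. Bystander
Things that resemble listed ones, but are neither listed nor needed, are in the scene too. Leave any green or yellow look-alike of the pack alone. There is more than one size of the dock; the one meant has the size given above.

How it is judged (in metres and radians):
On the way, in this order (a step that is already met when the one before it is completed fails the run):
1. the pawl is lifted clear of the teeth (value of joint pawl above 0.2 rad), for 0.2 s.
2. the clamp bar is slid fully back (over 30 of its 35 mm) (value of joint bar above 0.03 m), for 0.2 s.
3. the pack stands on the blue mat, let go and at rest (x of pack in the frame of mat between -0.06 and 0.06 m and y of pack in the frame of mat between -0.055 and 0.055 m and height (world z) of pack below 0.008 m and angle between pack's own z axis and vertical below 0.1 rad and contact force between the fingers and pack below 0.05 N and linear speed of pack below 0.02 m/s), for 0.2 s.
At the end, for the whole second after the job is handed in: the pack stands flat on the dock's base between the walls, within 14 mm along and 9 mm across of the middle of the bay, its x along the dock's within 0.15 rad, tilted less than 0.1 rad, released and at rest; the clamp bar is still back (over 28 mm) (x of pack in the frame of dock between -0.014 and 0.014 m and y of pack in the frame of dock between -0.009 and 0.009 m and height (world z) of pack between 0.008 and 0.016 m and angle between the x axis of pack and the x axis of dock, either way round below 0.15 rad and angle between pack's own z axis and vertical below 0.1 rad and contact force between the fingers and pack below 0.05 N and linear speed of pack below 0.02 m/s and value of joint bar above 0.028 m); the robot touches nothing.
It fails at once if the pack is let go in the air (underside over 40 mm above the counter, no finger on it) (height (world z) of pack above 0.04 m and contact force between the fingers and pack below 0.02 N).
It fails at once if the pack is pulled out before the bar is back (height (world z) of pack above 0.035 m and value of joint bar below 0.02 m).
It fails at once if a bystander is moved by more than 40 mm (distance of any of tape, carton, sanitiser, bowl, jar, marker from where it was at the start of the episode above 0.04 m).
It also fails if it takes over 72 s, if anything falls off the work surface, if the arm or the gripper's body presses on something with over 40 N, if the wrist force passes 120 N, or if a joint passes its speed limit or range.

## Working session

There is one attempt and no reset: what is moved stays moved. The work goes in short steps, Python scripts to look and compute and a tool call to move; the robot and the scene stay as the last step left them, time stands still between calls to the robot, and variables do not carry over. Pictures are saved under pics/ and viewed, at most 10 in all, crops included, and the job is handed in when it is done.

Besides the shell and the picture viewer there is one more tool, called after "Request:" as a command line: name --argument value ..., lists and objects as JSON in quotes. carry_out: Moves the arm, as the interface text tells. Its arguments: {"type":"object","properties":{"claw":{"type":"array"},"xyz":{"type":"array"},"angular":{"type":"array"},"grip_force":{"type":"number"}},"required":["claw","xyz","angular"]}

```bash
mkdir -p pics
cat > h.py <<'E'
import numpy as np, cv2
from cell import *
def grab(n):
    m=camera_model(n); p,d=snapshot(n); np.savez('pics/%s.npz'%n,p=p,d=d,K=m["intrinsics"],o=m["origin"],R=m["attitude"]); return p,d
def load(n):
    z=np.load('pics/%s.npz'%n); return z['p'],z['d'],z['K'],z['o'],z['R']
def cloud(n):
    p,d,K,o,R=load(n); v,u=np.mgrid[:480,:640]
    c=np.stack([(u-K[0,2])/K[0,0]*d,(v-K[1,2])/K[1,1]*d,d],-1)
    w=c@R.T+o; w[d==0]=np.nan; return w
E
python3 - <<'E'
from h import *
for n in("top","side"):
    p,d=grab(n); cv2.imwrite('pics/%s.png'%n,p[...,::-1]); print(n,load(n)[2:])
s=read_state();print(s["clock"],s["ee_pos"],s["tcp_rot"])
E
```

```text
top (array([[515.03405386,   0.        , 324.97794188],
       [  0.        , 515.03405386, 241.6147786 ],
       [  0.        ,   0.        ,   1.        ]]), array([ 0.37693699, -0.01148005,  1.23642738]), array([[ 1.85369942e-02, -9.91770541e-01,  1.26679019e-01],
       [-9.99824169e-01, -1.87461894e-02, -4.59299161e-04],
       [ 2.83026826e-03, -1.26648231e-01, -9.91943655e-01]]))
side (array([[584.07698249,   0.        , 316.56869445],
       [  0.        , 584.07698249, 239.96508398],
       [  0.        ,   0.        ,   1.        ]]), array([0.330997  , 0.90751521, 0.84540509]), array([[-0.98391551, -0.10307499,  0.14589662],
       [-0.1779388 ,  0.63753442, -0.74959165],
       [-0.01574997, -0.76349552, -0.64562104]]))
0.1 [ 0.18242527 -0.62310687  0.19730412] [[ 9.59706165e-01  2.81004658e-01 -6.77775003e-04]
 [ 2.81005474e-01 -9.59703666e-01  2.19021153e-03]
 [-3.50035134e-05 -2.29241799e-03 -9.99997372e-01]]
```

View pics/top.png

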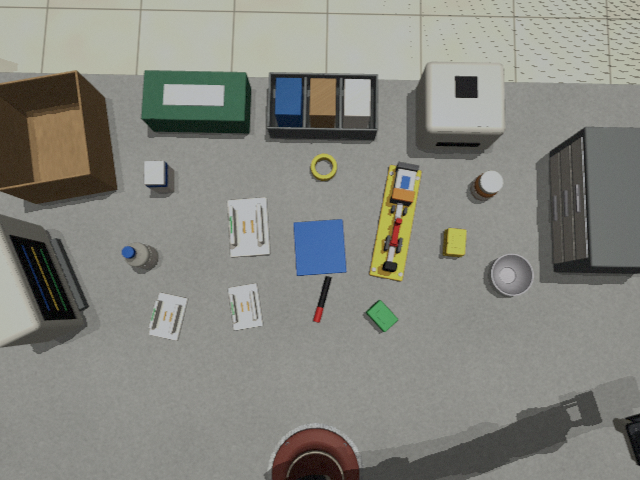

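View pics/side.png

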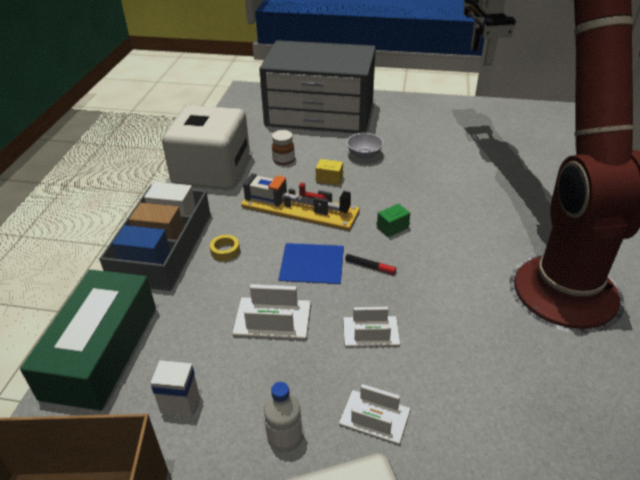

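The top view shows the clamp from its handle at (390,265) to the pack at (404,180). The mat is at (320,247), the largest dock at (249,227), the marker at (322,300), and the look-alikes are at (455,242) and (382,316). I'll measure these next.

```bash
cat > m.py <<'E'
from h import *
def rect(name,m,w):
    q=w[m]; r=cv2.minAreaRect((q[:,:2]*1000).astype(np.float32)); print(name,m.sum(),np.round(r[0],1),np.round(r[1],1),round(r[2],1),'z',np.round(np.nanmedian(q[:,2])*1000,1))
for n in("top","side"):
    p,d,K,o,R=load(n); w=cloud(n); p=p.astype(int); r,g,b=p[...,0],p[...,1],p[...,2]; z=w[...,2]
    x,y=w[...,0],w[...,1]
    def box(x0,x1,y0,y1): return (x>x0)&(x<x1)&(y>y0)&(y<y1)
    print(n)
    c=box(.3,.62,-.25,-.09)
    rect('plate',c&(z>.008)&(z<.02)&(r>g*1.1)&(g>2*b)&(r>90),w)
    rect('mat',box(.3,.55,-.05,.12)&(b>1.8*r)&(b>1.5*g)&(z<.012)&(z>-.005),w)
    dk=box(.33,.52,.08,.26)
    rect('dockbase',dk&(z>.007)&(z<.08),w)
    rect('dockwall',dk&(z>.05)&(z<.07),w)
    for zz in (.05,): rect('hi',c&(z>.045)&(z<.1),w)
    rect('handle',c&(z>.066)&(z<.078)&(r<70)&(x<.4),w)
    rect('redtab',c&(z>.055)&(r>2*g)&(r>2*b)&(r>70),w)
    rect('orange',c&(z>.06)&(r>1.5*g)&(g>1.3*b)&(r>100),w)
    rect('white/pack',c&(z>.055)&(z<.065)&(r>120)&(abs(r-b)<40),w)
E
python3 m.py
python3 - <<'E'
from h import *
p,_,_,_,_=load("top"); a=cv2.resize(p[150:290,360:450],None,fx=4,fy=4,interpolation=2)
q,_,_,_,_=load("side"); b=cv2.resize(q[165:235,235:365],None,fx=3,fy=3,interpolation=2)
c=np.zeros((560,760,3),np.uint8); c[:,:360]=a; c[:210,365:755]=b
cv2.imwrite('pics/c.png',c[...,::-1])
E
```

```text
top
plate 256 [ 530.8 -170.1] [ 77.8 165.1] 80.1 z 14.8
mat 1738 [502.6   4.9] [ 97.  108.9] 1.9 z 4.9
dockbase 1496 [425.  169.9] [189.9 179.1] 0.1 z 11.5
dockwall 6 [445.6 175.6] [159.4   4.3] 20.7 z 53.0
hi 860 [ 471.1 -171.4] [ 70. 291.] 77.0 z 50.2
handle 0 [0. 0.] [0. 0.] 0.0 z nan
redtab 76 [ 556.5 -174.4] [12.9 52.2] 78.4 z 57.4
orange 2 [ 575. -185.] [2.4 0. ] 177.4 z 74.4
white/pack 0 [0. 0.] [0. 0.] 0.0 z nan
side
plate 873 [ 532.4 -161.2] [ 77.4 175.2] 84.6 z 13.3
mat 1604 [500.4   7.2] [ 99.3 114.8] 0.5 z 3.6
dockbase 2222 [424.8 170.2] [ 97.5 189.9] 89.5 z 12.8
dockwall 15 [518.2 204. ] [3.7 9.4] 10.3 z 56.2
hi 707 [ 467.1 -151.5] [ 71.7 285.5] 85.6 z 51.8
handle 0 [0. 0.] [0. 0.] 0.0 z nan
redtab 25 [ 552.1 -168.6] [16.7 55.1] 75.3 z 72.1
orange 0 [0. 0.] [0. 0.] 0.0 z nan
white/pack 0 [0. 0.] [0. 0.] 0.0 z nan
  return np.nanmean(a, axis, out=out, keepdims=keepdims)
```

View pics/c.png

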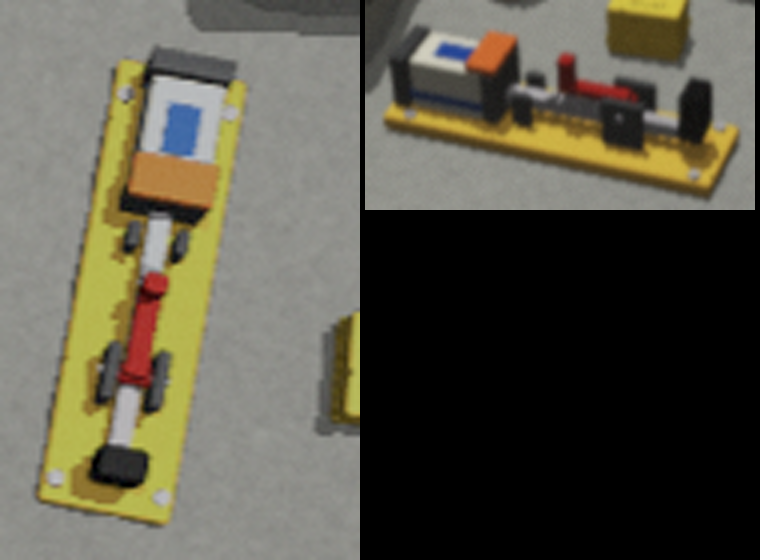

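The crop shows the plate corners at crop (118,60), (245,83), (168,523) and (38,498), the tab at (155,283) and the handle at (120,465). My boxes cut some things off, so I'll widen them.

Run:
```python
from h import *
def ray(n,u,v,z):
    p,d,K,o,R=load(n); r=R@np.array([(u-K[0,2])/K[0,0],(v-K[1,2])/K[1,1],1]); return (o+r*(z-o[2])/r[2])*1000
c=[ray("top",360+(u+.5)/4-.5,150+(v+.5)/4-.5,.014)[:2] for u,v in((118,60),(245,83),(168,523),(38,498))]
print('plate corners',np.round(c,1))
print('tab top',ray("top",360+155/4-.4,150+283/4-.4,.076),'handle top',ray("top",360+122/4-.4,150+462/4-.4,.072))
for n in("top","side"):
    p,d,K,o,R=load(n); w=cloud(n); p=p.astype(int); r,g,b=[p[...,i] for i in range(3)]
    x,y,z=[w[...,i] for i in range(3)]
    def R_(name,m):
        m=cv2.morphologyEx(m.astype(np.uint8),cv2.MORPH_OPEN,np.ones((3,3)))
        k,l,st,_=cv2.connectedComponentsWithStats(m)
        for i in range(1,k):
            if st[i,4]>150:
                q=w[l==i]; rr=cv2.minAreaRect((q[:,:2]*1000).astype(np.float32)); print(n,name,st[i],np.round(rr[0],1),np.round(rr[1],1),round(rr[2],1),np.round(np.nanmedian(q[:,2])*1000,1))
    bx=(x>.3)&(x<.8)&(y>-.4)&(y<.45)
    R_('yellow',bx&(r>g*1.05)&(g>1.8*b)&(r>80)&(z<.022))
    R_('blue',bx&(b>1.8*r)&(b>1.5*g)&(z<.03))
    R_('white',bx&(r>125)&(b>120)&(z>.004)&(z<.03))
    R_('whitehi',bx&(z>.045)&(z<.07)&(y>0))
```

```text
plate corners [[ 725.4 -165. ]
 [ 712.5 -242.5]
 [ 443.9 -195.5]
 [ 457.2 -118.3]]
tab top [ 577.26298275 -178.68984596   76.        ] handle top [ 474.77278868 -160.61072914   72.        ]
top blue [ 294  220   52   56 2552] [520.8   1.7] [128.1 117.9] 5.1 4.9
top white [ 227  197   43   60 1647] [566.7 175.1] [139.7  95.5] 5.6 12.9
top white [228 283  34  47 844] [376.3 175.2] [102.2  68.5] 10.1 9.4
top white [149 293  38  45 860] [350.1 356.4] [ 70.2 101.9] 78.9 9.5
top whitehi [268 129  54   4 193] [791.8  65.6] [126.6   4.2] 90.0 57.8
top whitehi [256 204   7  38 183] [569.3 142.5] [88.3 10.4] 5.8 60.3
top whitehi [228 206   7  39 196] [562.7 207.1] [89. 11.] 6.0 60.1
side yellow [ 253  202  106   27 1191] [ 566.8 -149.2] [250.7  76.2] 2.2 13.0
side blue [ 279  244   64   40 2225] [518.8   3.5] [127.9 124.4] 5.1 3.6
side white [233 297  23  38 454] [617.2 180.9] [38.8 98.3] 9.9 11.4
side white [289 300  22  38 554] [514.  170.1] [39.6 95.5] 6.1 11.5
side white [343 316  57  30 683] [373.7 175.7] [102.5  71. ] 11.0 8.5
side white [ 340  390   65   53 1191] [348.  356.7] [ 71.6 102.3] 78.6 8.6
side whitehi [160 225  28  48 342] [790.7  66.5] [132.1  11.7] 87.0 58.9
side whitehi [250 284  47  11 378] [567.4 142.5] [90.7 14.2] 5.4 56.3
side whitehi [244 309  49  10 400] [560.6 206.9] [89.3 13.9] 5.2 56.3
side whitehi [152 372  43  28 392] [662.8 396.8] [71.6 37.2] 42.2 58.5
side whitehi [265 419  36  18 314] [481.7 432.7] [54.3 22.7] 16.0 57.7
```

```bash
cat >> h.py <<'E'
from scipy.spatial.transform import Rotation as Ro
O=np.array([582.7,-179.7,0]); YC=-9.9   # clamp origin (mm), yaw
def clamp(x,y,z):
    a=np.radians(YC); return O+[np.cos(a)*x-np.sin(a)*y,np.sin(a)*x+np.cos(a)*y,z]
def down(yaw,tilt=0):
    a=np.radians(yaw); c,s=np.cos(a),np.sin(a)
    return np.array([[c,s,0],[s,-c,0],[0,0,-1.]])@Ro.from_rotvec([0,tilt,0]).as_matrix()
def plan(p,Rt):
    """turn first, then shift (cm, tool axes after the turn)"""
    s=read_state(); R=np.array(s["tcp_rot"]); e=np.array(s["ee_pos"])*1000
    print('turn',np.round(Ro.from_matrix(R.T@Rt).as_rotvec(),4),'shift',np.round(Rt.T@(p-e)/10,3),'t',s["clock"],'ee',np.round(e,1),'F',np.round(s["contact_force"],1))
E
python3 -c "
from h import *
plan(clamp(-5,0,150),down(YC))"
```

```text
turn [-0.0022  0.0006  0.4576] shift [ 31.308 -50.562   4.73 ] t 0.1 ee [ 182.4 -623.1  197.3] F [0.2 0.3 0.4]
```

Request:
carry_out --claw '[9.3,9.3,9.3,6,6,6,6,6]' --xyz '[[0,0,0],[0,0,0],[0,0,0],[3.13,-5.06,0.47],[3.13,-5.06,0.47],[3.13,-5.06,0.47],[3.13,-5.06,0.47],[3.13,-5.06,0.47]]' --angular '[[-0.002,0.0006,0.153],[0,0,0.153],[0,0,0.1516],[0,0,0],[0,0,0],[0,0,0],[0,0,0],[0,0,0]]'

```text
clock: 1.1
ee_pos: [0.3813, -0.3997, 0.1742]
tcp_rot: [[0.985, -0.172, 0.001], [-0.172, -0.985, -0.001], [0.001, 0.001, -1.0]]
contact_force: [-0.2, -0.1, 0.5]
finger_gap: 0.648
grip_force: 0.0
```

Request:
carry_out --claw '[4,4,4,4,4,4]' --xyz '[[3.13,-5.06,0.47],[3.13,-5.06,0.47],[3.13,-5.06,0.47],[3.13,-5.06,0.47],[3.13,-5.06,0.47],[0,0,0]]' --angular '[[0,0,0],[0,0,0],[0,0,0],[0,0,0],[0,0,0],[0,0,0]]'

```text
clock: 1.85
ee_pos: [0.5811, -0.1713, 0.1496]
tcp_rot: [[0.987, -0.16, 0.001], [-0.16, -0.987, 0.003], [0.001, -0.003, -1.0]]
contact_force: [-0.6, -0.2, 0.6]
finger_gap: 0.429
grip_force: 0.0
```

```bash
python3 -c "
from h import *
plan(clamp(-5,0,150),down(YC))
p,d=grab('wrist'); cv2.imwrite('pics/w1.png',p[...,::-1]); print(load('wrist')[3:])"
```

```text
turn [-0.0035 -0.0007  0.0117] shift [-0.202  0.798 -0.042] t 1.85 ee [ 581.1 -171.3  149.6] F [-0.6 -0.2  0.6]
(array([ 0.65593115, -0.18308051,  0.33486205]), array([[-0.16032024, -0.9501565 , -0.26739492],
       [-0.98705581,  0.15315151,  0.0475967 ],
       [-0.00427238,  0.27156443, -0.96241078]]))
```

View pics/w1.png

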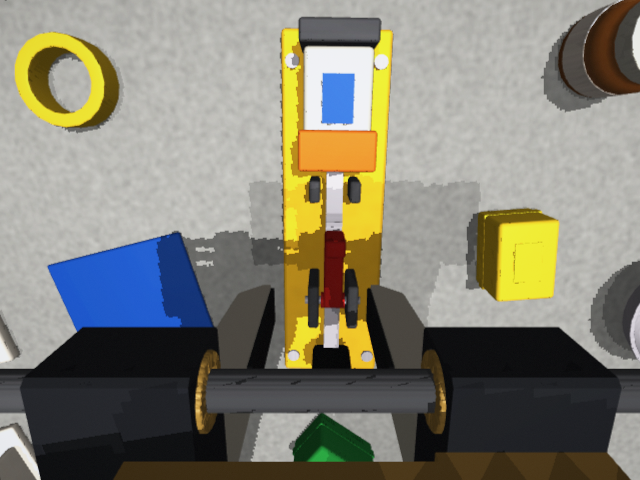

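The wrist view shows the clamp square to the tool: tab at (334,238), lip at (338,150), pack label at (338,98), jaw top at (340,25). The arm was still settling, so I'll take it again and refine the clamp pose.

Run:
```python
from h import *
plan(clamp(-5,0,150),down(YC))
grab('wrist'); p,d,K,o,R=load('wrist'); w=cloud('wrist')*1000; p=p.astype(int); r,g,b=[p[...,i] for i in range(3)]
x,y,z=[w[...,i] for i in range(3)]
def f(n,m):
    m=cv2.morphologyEx(m.astype(np.uint8),cv2.MORPH_OPEN,np.ones((3,3)))
    k,l,st,_=cv2.connectedComponentsWithStats(m)
    i=1+np.argmax(st[1:,4]); q=w[l==i]; rr=cv2.minAreaRect(q[:,:2].astype(np.float32)); a=np.radians(YC)
    c=np.array(rr[0])-O[:2]; print(n,st[i],np.round(rr[0],1),np.round(rr[1],1),round(rr[2],1),'z',np.round(np.nanmedian(q[:,2]),1),'clamp',np.round([np.cos(a)*c[0]+np.sin(a)*c[1],-np.sin(a)*c[0]+np.cos(a)*c[1]],1))
f('orange',(r>200)&(g>80)&(g<190)&(b<90)&(z>60)); f('plate',(r>1.15*g)&(g>2*b)&(z<22)&(z>8)&(y<-80)&(x>520))
f('blue label',(b>1.6*r)&(z>50)&(x>600)); f('red',(r>70)&(r>3*g)&(z>40)); f('redtop',(r>70)&(r>3*g)&(z>70)); f('packwhite',(r>180)&(b>180)&(z>50)&(x>600)); f('jaw',(r<140)&(z>50)&(x>690)&(z<70)&(y>-260))
```

```text
turn [0.0001 0.0003 0.006 ] shift [-0.061  0.319 -0.01 ] t 1.9 ee [ 578.9 -175.8  149.9] F [-0.9 -0.2  0.8]
orange [ 290  128   79   42 3148] [ 638.1 -190. ] [49.6 25.4] 80.4 z 68.4 clamp [56.4 -0.6]
plate [ 276  156   43  143 3258] [ 575.6 -155. ] [ 33.3 117.9] 79.9 z 12.9 clamp [-11.2  23.1]
blue label [ 313   71   32   50 1547] [ 669.9 -195.1] [19.7 29.3] 80.2 z 59.4 clamp [88.5 -0.2]
red [ 315  230   23   75 1380] [ 553.2 -174.4] [16.6 59.5] 80.7 z 53.2 clamp [-30.    0.1]
redtop [318 237  20  19 350] [ 576.4 -178.9] [12.5 11.8] 80.4 z 74.6 clamp [-6.3 -0.3]
packwhite [ 296   44   68   84 3923] [ 675.6 -196.4] [42.1 49.5] 79.9 z 58.8 clamp [94.4 -0.5]
jaw [ 289   15   83   28 2273] [ 708.2 -202.2] [49.9 14.3] 80.3 z 60.2 clamp [127.5  -0.6]
```

```bash
sed -i 's/^O=.*/O=np.array([581.8,-179.9,0]); YC=-9.8/' h.py; echo ok
```

```text
ok
```

Request:
carry_out --claw '[4,4,4,4,4,4,4]' --xyz '[[-0.1,0.0,2],[0,0,2],[0,0,2],[0,0,2],[0,0,1],[0,0,0],[0,0,0]]' --angular '[[0,0,0],[0,0,0],[0,0,0],[0,0,0],[0,0,0],[0,0,0],[0,0,0]]'

```text
clock: 2.82
ee_pos: [0.5775, -0.18, 0.0618]
tcp_rot: [[0.985, -0.173, 0.002], [-0.173, -0.985, -0.002], [0.003, 0.002, -1.0]]
contact_force: [0.3, -0.5, -0.2]
finger_gap: 0.431
grip_force: 0.0
```

```bash
python3 -c "
from h import *
plan(clamp(-5,0,48),down(YC))"
```

```text
turn [ 0.002  -0.0028 -0.0026] shift [-0.078 -0.08   1.379] t 2.825 ee [ 577.5 -180.    61.8] F [ 0.3 -0.5 -0.2]
```

Request:
carry_out --claw '[4,4,0.8,0.8,0.8,0.8,0.8,0.8]' --xyz '[[-0.05,-0.08,1.2],[0,0,0],[0,0,0],[0,0,0],[0,0,0],[0,0,0],[0,0,0],[0,0,0]]' --angular '[[0,0,0],[0,0,0],[0,0,0],[0,0,0],[0,0,0],[0,0,0],[0,0,0],[0,0,0]]' --grip_force 20

```text
clock: 3.82
ee_pos: [0.5767, -0.1799, 0.0492]
tcp_rot: [[0.985, -0.173, 0.001], [-0.173, -0.985, -0.004], [0.002, 0.003, -1.0]]
contact_force: [-0.6, -4.2, 0.7]
finger_gap: 0.146
grip_force: 20.0
```

Run:
```python
from h import *
s=read_state(); print(s["finger_gap"]*93,s["grip_force"])
R=np.array(s["tcp_rot"]); e=np.array(s["ee_pos"])*1000
plan(clamp(-5,0,48),down(YC))
# arc about pivot in 5 equal steps, rotation about clamp -y; constant twist in tool frame
a=np.radians(YC); ax=-np.array([-np.sin(a),np.cos(a),0])
pv=clamp(-55,0,43)
for k in range(1,7):
    D=Ro.from_rotvec(ax*.08).as_matrix(); e2=pv+D@(e-pv); R2=D@R
    print(np.round(R.T@(e2-e)/10,3),np.round(Ro.from_matrix(R.T@R2).as_rotvec(),4)); e,R=e2,R2
```

```text
13.560883144674225 20.000349283218384
turn [ 0.0035 -0.002  -0.0026] shift [-0.002 -0.089  0.117] t 3.825 ee [ 576.7 -179.9   49.2] F [-0.6 -4.2  0.7]
[-0.064  0.002 -0.398] [0.0002 0.08   0.0003]
[-0.064  0.002 -0.398] [0.0002 0.08   0.0003]
[-0.064  0.002 -0.398] [0.0002 0.08   0.0003]
[-0.064  0.002 -0.398] [0.0002 0.08   0.0003]
[-0.064  0.002 -0.398] [0.0002 0.08   0.0003]
[-0.064  0.002 -0.398] [0.0002 0.08   0.0003]
```

Request:
carry_out --claw '[0.8,0.8,0.8,0.8,0.8,0.8,0.8,0.8]' --xyz '[[-0.06,-0.05,-0.4],[-0.06,0,-0.4],[-0.06,0,-0.4],[-0.06,0,-0.4],[-0.06,0,-0.4],[-0.06,0,-0.4],[0,0,0],[0,0,0]]' --angular '[[0,0.08,0],[0,0.08,0],[0,0.08,0],[0,0.08,0],[0,0.08,0],[0,0.08,0],[0,0,0],[0,0,0]]'

```text
clock: 4.82
ee_pos: [0.565, -0.1776, 0.0784]
tcp_rot: [[0.895, -0.172, 0.412], [-0.159, -0.985, -0.065], [0.417, -0.007, -0.909]]
contact_force: [-7.3, -3.0, -10.7]
finger_gap: 0.142
grip_force: 20.0
```

Run:
```python
from h import *
s=read_state(); R=np.array(s["tcp_rot"]); e=np.array(s["ee_pos"])*1000
c=Ro.from_rotvec([0,0,-np.radians(YC)]).as_matrix()@(e-19*R[:,2]-O)-[-55,0,43]
print(c,'pawl',np.arctan2(c[2],c[0])-np.arctan2(26,50),s["contact_force"],s["finger_gap"]*93, 'tilt',np.arccos(-R[2,2]))
```

```text
[30.12760091 -0.72223177 52.69272181] pawl 0.5718809629576287 [ -7.347405    -3.03572503 -10.70375771] 13.181226010007832 tilt 0.4304491597669727
```

Request:
carry_out --claw '[4,4,4,4,4,4,4,4]' --xyz '[[0,0,0],[0,0,0],[0,0,0],[0,0,-2],[0,0,-3],[0,0,-3],[0,0,-1],[0,0,0]]' --angular '[[0,0,0],[0,0,0],[0,0,0],[0,0,0],[0,0,0],[0,-0.14,0],[0,-0.14,0],[0,-0.14,0]]'

```text
clock: 5.82
ee_pos: [0.5415, -0.1734, 0.1661]
tcp_rot: [[0.985, -0.168, 0.05], [-0.168, -0.986, -0.006], [0.05, -0.002, -0.999]]
contact_force: [1.3, 0.1, -0.5]
finger_gap: 0.432
grip_force: 0.0
```

Run:
```python
from h import *
plan(clamp(-110,0,120),down(YC))
grab('wrist'); p,d,K,o,R=load('wrist'); w=cloud('wrist')*1000; p=p.astype(int); r,g,b=[p[...,i] for i in range(3)]
m=(r>70)&(r>3*g)&(w[...,2]>40); q=(w[m]-O)@Ro.from_rotvec([0,0,-np.radians(YC)]).as_matrix().T
i=np.argsort(q[:,2])[::-40]
i=i[np.linspace(0,len(i)-1,12).astype(int)]; print(np.round(q[i],1))
cv2.imwrite('pics/w2.png',p[...,::-1].astype(np.uint8))
```

```text
turn [-0.0023 -0.0504  0.0023] shift [-6.914 -0.042  4.607] t 5.825 ee [ 541.5 -173.4  166.1] F [ 1.3  0.1 -0.5]
[[-2.880e+01 -2.000e+00  1.007e+02]
 [-3.050e+01 -8.000e-01  9.900e+01]
 [-2.630e+01  5.600e+00  9.750e+01]
 [-3.520e+01 -1.000e-01  9.580e+01]
 [-2.430e+01 -3.900e+00  9.420e+01]
 [-2.060e+01  1.900e+00  8.980e+01]
 [-1.800e+01 -6.000e+00  8.510e+01]
 [-1.410e+01 -1.000e-01  8.030e+01]
 [-4.420e+01  5.000e-01  6.370e+01]
 [-4.990e+01 -1.700e+00  5.880e+01]
 [-5.550e+01 -3.000e-01  5.500e+01]
 [-5.760e+01  7.400e+00  4.740e+01]]
```

View pics/w2.png

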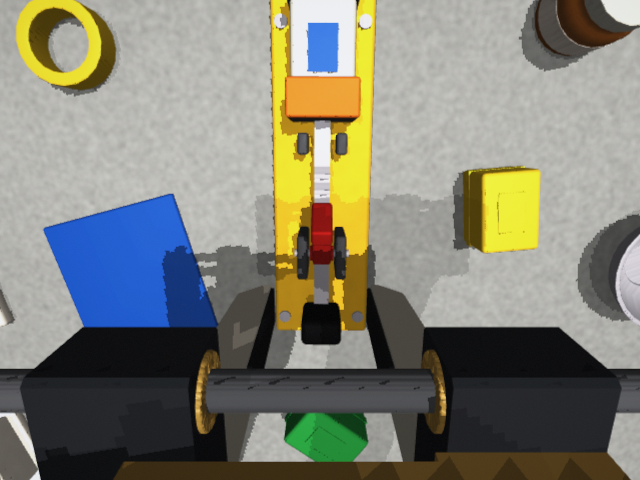

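The pawl is up, at about 0.56 rad, with the tab at (321,230) and the handle at (321,322). Next is the handle.

Request:
carry_out --claw '[5.5,5.5,5.5,5.5,5.5,5.5]' --xyz '[[0,0,0],[-3.5,0,1],[-3.4,0,2],[0,0,1.6],[0,0,0],[0,0,0]]' --angular '[[0,-0.01,0.002],[0,0,0],[0,0,0],[0,0,0],[0,0,0],[0,0,0]]'

```text
clock: 6.62
ee_pos: [0.474, -0.1624, 0.115]
tcp_rot: [[0.984, -0.171, 0.04], [-0.171, -0.985, -0.004], [0.041, -0.003, -0.999]]
contact_force: [0.1, 0.1, -0.3]
finger_gap: 0.591
grip_force: 0.0
```

```bash
python3 -c "
from h import *
plan(clamp(-110,0,33),down(YC))"
```

```text
turn [-0.0029 -0.0405 -0.0012] shift [-0.084 -0.109  8.201] t 6.625 ee [ 474.  -162.4  115. ] F [ 0.1  0.1 -0.3]
```

Request:
carry_out --claw '[5.5,5.5,5.5,5.5,5.5,5.5]' --xyz '[[-0.08,-0.1,1.5],[0,0,2],[0,0,2],[0,0,1.7],[0,0,0.9],[0,0,0]]' --angular '[[-0.003,-0.04,0],[0,0,0],[0,0,0],[0,0,0],[0,0,0],[0,0,0]]'

```text
clock: 7.38
ee_pos: [0.4739, -0.1612, 0.0334]
tcp_rot: [[0.985, -0.171, -0.001], [-0.171, -0.985, 0.0], [-0.001, 0.0, -1.0]]
contact_force: [-0.4, -0.1, 0.3]
finger_gap: 0.594
grip_force: 0.0
```

Request:
carry_out --claw '[2.4,2.4,2.4,2.4,2.4]' --xyz '[[0,0,0],[0,0,0],[0,0,0],[0,0,0],[0,0,0]]' --angular '[[0,0,0],[0,0,0],[0,0,0],[0,0,0],[0,0,0]]'

```text
clock: 8.0
ee_pos: [0.474, -0.162, 0.0338]
tcp_rot: [[0.985, -0.172, -0.0], [-0.172, -0.985, -0.001], [0.0, 0.001, -1.0]]
contact_force: [-1.3, -1.8, 3.1]
finger_gap: 0.321
grip_force: 20.0
```

```bash
python3 -c "
from h import *
plan(clamp(-146,0,33),down(YC)); s=read_state(); print(s['finger_gap']*93)"
```

```text
turn [ 0.001  -0.0001 -0.0015] shift [-3.668 -0.072  0.083] t 8.0 ee [ 474.  -162.    33.8] F [-1.3 -1.8  3.1]
29.828673923274085
```

Request:
carry_out --claw '[2.4,2.4,2.4,2.4,2.4,2.4,2.4,2.4]' --xyz '[[-0.6,0,0],[-0.7,0,0],[-0.7,0,0],[-0.7,0,0],[-0.6,0,0],[-0.4,0,0],[0,0,0],[0,0,0]]' --angular '[[0,0,0],[0,0,0],[0,0,0],[0,0,0],[0,0,0],[0,0,0],[0,0,0],[0,0,0]]'

```text
clock: 9.0
ee_pos: [0.4395, -0.1559, 0.0338]
tcp_rot: [[0.985, -0.171, 0.004], [-0.171, -0.985, -0.002], [0.004, 0.002, -1.0]]
contact_force: [3.8, -6.1, 1.0]
finger_gap: 0.32
grip_force: 20.0
```

```bash
python3 -c "
from h import *
plan(clamp(-145,0,33),down(YC)); s=read_state(); print(s['finger_gap']*93)"
```

```text
turn [ 0.0015 -0.0041 -0.0011] shift [-0.07  -0.057  0.083] t 9.0 ee [ 439.5 -155.9   33.8] F [ 3.8 -6.1  1. ]
29.778914963942384
```

Request:
carry_out --claw '[5.5,5.5,5.5,6,6,7,7,7]' --xyz '[[0,0,0],[0,0,0],[0,0,0],[0,0,-2],[0,0,-5],[0,0,-5],[0,0,0],[0,0,0]]' --angular '[[0,0,0],[0,0,0],[0,0,0],[0,0,0],[0,0,0],[0,0,0],[0,0,0],[0,0,0]]'

```text
clock: 10.0
ee_pos: [0.4363, -0.154, 0.1528]
tcp_rot: [[0.985, -0.171, -0.003], [-0.171, -0.985, 0.001], [-0.003, -0.001, -1.0]]
contact_force: [0.3, 0.5, 0.3]
finger_gap: 0.751
grip_force: 0.0
```

```bash
python3 -c "
from h import *
plan(clamp(90,0,150),down(YC))"
```

```text
turn [-0.0007  0.003  -0.0003] shift [23.774  0.077  0.282] t 10.0 ee [ 436.3 -154.   152.8] F [0.3 0.5 0.3]
```

Request:
carry_out --claw '[7,7,7,7,7,7,7,7]' --xyz '[[4,0.08,0.28],[6,0,0],[6,0,0],[4,0,0],[2.77,0,0],[1,0,0],[0,0,0],[0,0,0]]' --angular '[[0,0.003,0],[0,0,0],[0,0,0],[0,0,0],[0,0,0],[0,0,0],[0,0,0],[0,0,0]]'

```text
clock: 11.0
ee_pos: [0.67, -0.1963, 0.1507]
tcp_rot: [[0.985, -0.172, 0.0], [-0.172, -0.985, 0.0], [0.0, -0.0, -1.0]]
contact_force: [-0.3, 0.7, -0.3]
finger_gap: 0.75
grip_force: 0.0
```

Run:
```python
from h import *
plan(clamp(90,0,22),down(YC))
p,d=grab('wrist'); cv2.imwrite('pics/w3.png',p[...,::-1])
```

```text
turn [-0.0001 -0.0001 -0.0015] shift [ 0.027 -0.109 12.867] t 11.0 ee [ 670.  -196.3  150.7] F [-0.3  0.7 -0.3]
```

View pics/w3.png

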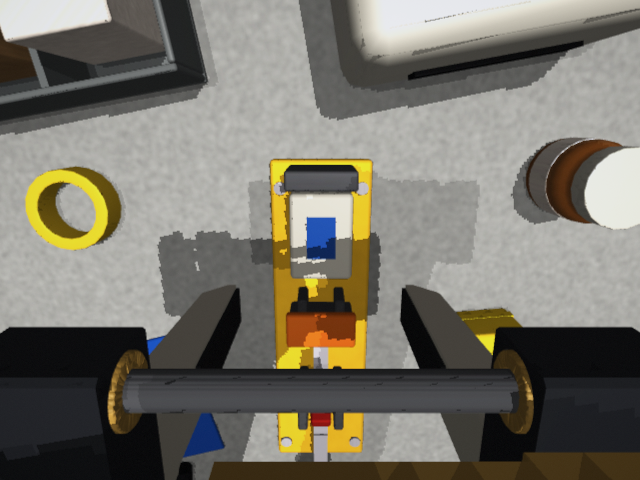

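The bar is back, with a clear gap between the pack (rows 195–278) and the lip (312). Before I go down I'll check clearance to the appliance at the top right.

Run:
```python
from h import *
w=np.concatenate([cloud('top').reshape(-1,3),cloud('side').reshape(-1,3)])
for lo in(.08,.12,.16,.2):
    q=w[(w[:,2]>lo)&(w[:,2]<lo+.04)&(w[:,0]>.6)&(w[:,0]<.85)&(w[:,1]<-.08)&(w[:,1]>-.32)]
    print(lo,len(q),np.round(q[:,:2].min(0),3) if len(q) else '', np.round(q[q[:,1].argsort()[-3:]],3) if len(q) else '')
```

```text
0.08 1359 [ 0.762 -0.32 ] [[ 0.822 -0.08   0.099]
 [ 0.842 -0.08   0.097]
 [ 0.844 -0.08   0.097]]
0.12 2643 [ 0.763 -0.32 ] [[ 0.826 -0.226  0.127]
 [ 0.819 -0.225  0.123]
 [ 0.814 -0.225  0.124]]
0.16 0  
0.2 0
```

Clear: the appliance starts at x = 0.762. Going down.

Request:
carry_out --claw '[7,7,7,7,7,7,7]' --xyz '[[0.03,-0.1,2],[0,0,3],[0,0,3],[0,0,2.5],[0,0,1.5],[0,0,0.9],[0,0,0]]' --angular '[[0,0,0],[0,0,0],[0,0,0],[0,0,0],[0,0,0],[0,0,0],[0,0,0]]'

```text
clock: 11.92
ee_pos: [0.6721, -0.1955, 0.0221]
tcp_rot: [[0.985, -0.171, 0.002], [-0.171, -0.985, -0.0], [0.002, 0.0, -1.0]]
contact_force: [0.4, -0.7, -0.4]
finger_gap: 0.748
grip_force: 0.0
```

Request:
carry_out --claw '[3.8,3.8,3.8,3.8,3.8,3.8]' --xyz '[[0,0,0],[0,0,0],[0,0,0],[0,0,0],[0,0,0],[0,0,0]]' --angular '[[0,0,0],[0,0,0],[0,0,0],[0,0,0],[0,0,0],[0,0,0]]' --grip_force 30

```text
clock: 12.68
ee_pos: [0.6725, -0.1961, 0.0227]
tcp_rot: [[0.985, -0.171, 0.003], [-0.171, -0.985, -0.001], [0.003, 0.001, -1.0]]
contact_force: [-0.9, -0.9, 3.3]
finger_gap: 0.472
grip_force: 30.0
```

```bash
python3 -c "
from h import *
plan(clamp(90,0,22),down(YC)); s=read_state(); print(s['finger_gap']*93)"
```

```text
turn [ 0.0009 -0.0032 -0.0011] shift [-0.214 -0.049  0.069] t 12.675 ee [ 672.5 -196.1   22.7] F [-0.9 -0.9  3.3]
43.93897088775472
```

Request:
carry_out --claw '[3.8,3.8,3.8,3.8,3.8,3.8]' --xyz '[[0,0,-1],[0,0,-2],[0,0,-3],[0,0,-3],[0,0,-2],[0,0,-1]]' --angular '[[0,0,0],[0,0,0],[0,0,0],[0,0,0],[0,0,0],[0,0,0]]'

```text
clock: 13.42
ee_pos: [0.6726, -0.1953, 0.1443]
tcp_rot: [[0.985, -0.171, 0.005], [-0.171, -0.985, -0.001], [0.005, 0.0, -1.0]]
contact_force: [0.7, 0.1, -2.9]
finger_gap: 0.47
grip_force: 30.0
```

```bash
python3 -c "
from h import *
plan(np.array([530,2,80]),down(5.7)); s=read_state(); print(s['finger_gap']*93,s['grip_force'])"
```

```text
turn [ 0.0007 -0.0047 -0.2712] shift [-12.228 -21.046   6.432] t 13.425 ee [ 672.6 -195.3  144.3] F [ 0.7  0.1 -2.9]
43.681485924583335 29.998982548713684
```

Request:
carry_out --claw '[3.8,3.8,3.8,3.8,3.8,3.8,3.8,3.8]' --xyz '[[0,0,0],[0,0,0],[0,0,0],[-1.2,-2.1,0.3],[-2.4,-4.2,0.8],[-2.4,-4.2,1.2],[-2.4,-4.2,1.4],[-2.4,-4.2,1.5]]' --angular '[[0,0,-0.09],[0,0,-0.09],[0,-0.004,-0.09],[0,0,0],[0,0,0],[0,0,0],[0,0,0],[0,0,0]]'

```text
clock: 14.42
ee_pos: [0.5448, -0.0164, 0.09]
tcp_rot: [[0.995, 0.098, -0.002], [0.098, -0.995, -0.0], [-0.002, 0.0, -1.0]]
contact_force: [0.1, 0.9, -3.1]
finger_gap: 0.471
grip_force: 30.0
```

Request:
carry_out --claw '[3.8,3.8,3.8]' --xyz '[[-1.4,-2.1,1.2],[0,0,0],[0,0,0]]' --angular '[[0,0,0],[0,0,0],[0,0,0]]'

```text
clock: 14.8
ee_pos: [0.5313, 0.0003, 0.0788]
tcp_rot: [[0.995, 0.097, 0.0], [0.097, -0.995, -0.002], [0.0, 0.002, -1.0]]
contact_force: [1.0, 0.2, -3.1]
finger_gap: 0.472
grip_force: 30.0
```

```bash
python3 -c "
from h import *
plan(np.array([530,2,12.7]),down(5.7)); s=read_state(); print(s['finger_gap']*93,s['grip_force'])"
```

```text
turn [ 0.0019 -0.0003 -0.0028] shift [-0.115 -0.182  6.611] t 14.8 ee [5.313e+02 3.000e-01 7.880e+01] F [ 1.   0.2 -3.1]
43.9275355649788 29.998949468135834
```

Request:
carry_out --claw '[3.8,3.8,3.8,3.8,3.8,3.8,3.8]' --xyz '[[0,0,1.5],[0,0,2],[0,0,1.5],[0,0,0.8],[0,0,0.5],[0,0,0.2],[0,0,0]]' --angular '[[0,0,0],[0,0,0],[0,0,0],[0,0,0],[0,0,0],[0,0,0],[0,0,0]]'

```text
clock: 15.68
ee_pos: [0.53, 0.0016, 0.0134]
tcp_rot: [[0.995, 0.098, -0.001], [0.098, -0.995, -0.001], [-0.001, 0.001, -1.0]]
contact_force: [-0.1, 0.1, -1.8]
finger_gap: 0.473
grip_force: 30.0
```

```bash
python3 -c "
from h import *
plan(np.array([530,2,12.7]),down(5.7))"
```

```text
turn [ 0.0005  0.0013 -0.0014] shift [ 0.001 -0.035  0.074] t 15.675 ee [530.    1.6  13.4] F [-0.1  0.1 -1.8]
```

Request:
carry_out --claw '[3.8,3.8,5,6.5,6.5,6.5,6.5,6.5]' --xyz '[[0,0,0.1],[0,0,0],[0,0,0],[0,0,0],[0,0,0],[0,0,0],[0,0,-1],[0,0,-3]]' --angular '[[0,0,0],[0,0,0],[0,0,0],[0,0,0],[0,0,0],[0,0,0],[0,0,0],[0,0,0]]'

```text
clock: 16.68
ee_pos: [0.5286, 0.0016, 0.0519]
tcp_rot: [[0.995, 0.098, -0.005], [0.098, -0.995, -0.001], [-0.005, 0.0, -1.0]]
contact_force: [0.5, 0.2, 0.8]
finger_gap: 0.7
grip_force: 0.0
```

Request:
carry_out --claw '[6.5,6.5,8,9.3,9.3,9.3,9.3,9.3]' --xyz '[[0,0,-4],[0,0,-4],[0,0,0],[0,0,0],[0,0,0],[0,0,0],[0,0,0],[0,0,0]]' --angular '[[0,0,0],[0,0,0],[0,0,-0.175],[0,0,-0.175],[0,0,-0.175],[0,0,-0.175],[0,0,-0.175],[0,0,-0.175]]'

```text
clock: 17.68
ee_pos: [0.5299, 0.0014, 0.1329]
tcp_rot: [[0.405, 0.914, -0.001], [0.914, -0.405, -0.001], [-0.002, -0.001, -1.0]]
contact_force: [-1.3, 0.7, -0.1]
finger_gap: 1.002
grip_force: 0.0
```

Request:
carry_out --claw '[9.3,9.3,9.3,9.3,9.3]' --xyz '[[0,0,0],[0,0,0],[0,0,0],[0,0,0],[0,0,0]]' --angular '[[0,0,-0.175],[0,0,-0.175],[0,0,-0.175],[0,0,0],[0,0,0]]'

```text
clock: 18.3
ee_pos: [0.53, 0.0015, 0.1325]
tcp_rot: [[-0.099, 0.995, -0.002], [0.995, 0.099, -0.001], [-0.001, -0.002, -1.0]]
contact_force: [0.5, 0.6, 0.1]
finger_gap: 0.998
grip_force: 0.0
```

Run:
```python
from h import *
plan(np.array([530,1.6,20]),down(95.7))
s,_=grab('side'); p,d=grab('wrist'); cv2.imwrite('pics/w4.png',np.hstack([p[...,::-1][:,:],])); cv2.imwrite('pics/s4.png',cv2.resize(s[150:400,200:450,::-1],None,fx=2,fy=2))
```

```text
turn [-0.0016  0.0008 -0.0001] shift [1.3000e-02 3.0000e-03 1.1249e+01] t 18.3 ee [530.    1.5 132.5] F [0.5 0.6 0.1]
```

View pics/w4.png

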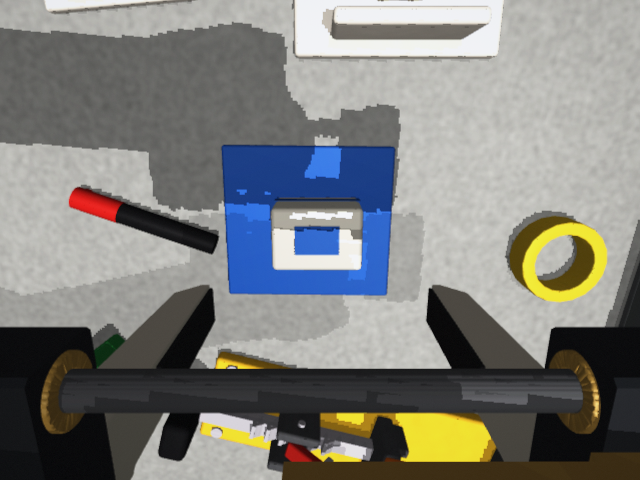

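View pics/s4.png

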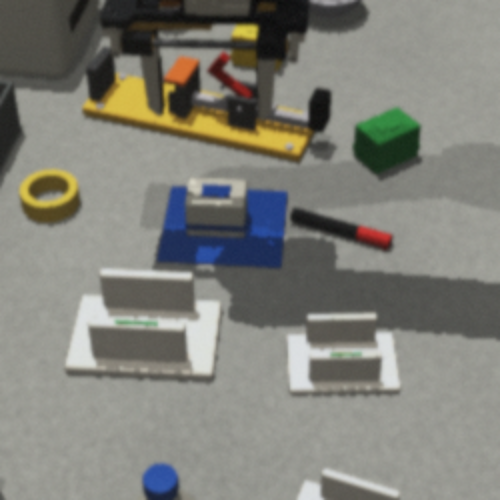

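The pack stands on the mat at wrist pixels (317,235), square to the tool. Measuring where it is exactly.

Run:
```python
from h import *
w=cloud('wrist')*1000; x,y,z=[w[...,i] for i in range(3)]
m=(z>44)&(z<56)&(x>470)&(x<600)&(abs(y)<50); q=w[m]; r=cv2.minAreaRect(q[:,:2].astype(np.float32)); print(r,np.median(q[:,2]))
plan(np.array([r[0][0],r[0][1],14]),down(95.7))
```

```text
((527.9088134765625, 3.0033607482910156), (62.033470153808594, 43.52034378051758), 5.874113082885742) 48.84317061436494
turn [-0.0018  0.0008  0.0011] shift [ 0.157 -0.191 11.836] t 18.4 ee [530.    1.6 132.4] F [-0.4 -0.6  0.2]
```

Request:
carry_out --claw '[9.3,9.3,9.3,9.3,9.3,9.3,9.3,9.3]' --xyz '[[0.15,-0.19,2],[0,0,3],[0,0,3],[0,0,2],[0,0,1],[0,0,0.8],[0,0,0],[0,0,0]]' --angular '[[0,0,0],[0,0,0],[0,0,0],[0,0,0],[0,0,0],[0,0,0],[0,0,0],[0,0,0]]'

```text
clock: 19.4
ee_pos: [0.5283, 0.0029, 0.0148]
tcp_rot: [[-0.102, 0.995, -0.001], [0.995, 0.102, -0.001], [-0.001, -0.001, -1.0]]
contact_force: [0.8, -0.8, 0.4]
finger_gap: 1.0
grip_force: 0.0
```

Request:
carry_out --claw '[7,5.6,5.6,5.6,5.6,5.6,5.6]' --xyz '[[0,0,0],[0,0,0],[0,0,0],[0,0,0],[0,0,0],[0,0,0],[0,0,0]]' --angular '[[0,0,0],[0,0,0],[0,0,0],[0,0,0],[0,0,0],[0,0,0],[0,0,0]]'

```text
clock: 20.27
ee_pos: [0.5276, 0.0028, 0.0143]
tcp_rot: [[-0.102, 0.995, -0.002], [0.995, 0.102, -0.001], [-0.001, -0.002, -1.0]]
contact_force: [-1.8, 0.3, 2.4]
finger_gap: 0.667
grip_force: 30.0
```

```bash
python3 -c "
from h import *
plan(np.array([528,3,14]),down(95.7)); s=read_state(); print(s['finger_gap']*93,s['grip_force'])"
```

```text
turn [-0.0022  0.0006  0.0027] shift [0.012 0.043 0.026] t 20.275 ee [527.6   2.8  14.3] F [-1.8  0.3  2.4]
62.05172529069892 29.99922126531601
```

Request:
carry_out --claw '[5.6,5.6,5.6,5.6,5.6,5.6,5.6]' --xyz '[[0,0,-1],[0,0,-2],[0,0,-3],[0,0,-3],[0,0,-1.5],[0,0,0],[0,0,0]]' --angular '[[0,0,0],[0,0,0],[0,0,0],[0,0,0],[0,0,0],[0,0,0],[0,0,0]]'

```text
clock: 21.15
ee_pos: [0.5268, 0.0028, 0.1181]
tcp_rot: [[-0.102, 0.995, -0.004], [0.995, 0.102, -0.001], [-0.0, -0.005, -1.0]]
contact_force: [-0.5, 0.4, -2.6]
finger_gap: 0.667
grip_force: 30.0
```

Run:
```python
from h import *
grab('wrist'); w=cloud('wrist')*1000; x,y,z=[w[...,i] for i in range(3)]
c=[]
for a,b in((120,160),(190,225)):
    m=(z>57)&(z<63)&(x>500)&(x<630)&(y>a)&(y<b)
    if m.sum()>80: r=cv2.minAreaRect(w[m][:,:2].astype(np.float32)); print(m.sum(),r)
plan(np.array([566.2,174.9,118]),down(95.7)); s=read_state(); print(s['finger_gap']*93)
```

```text
3084 ((568.3875122070312, 142.01292419433594), (89.55046844482422, 9.8193998336792), 5.88546085357666)
turn [-0.0049  0.0003  0.0027] shift [ 1.6728e+01  5.6330e+00 -9.0000e-03] t 21.2 ee [526.8   2.9 117.9] F [-0.3  0.9 -2.5]
62.01933656596509
```

Request:
carry_out --claw '[5.6,5.6,5.6,5.6,5.6,5.6,5.6]' --xyz '[[2,0.7,0],[4,1.3,0],[4.5,1.5,0],[4,1.3,0],[2.2,0.75,0],[0,0,0],[0,0,0]]' --angular '[[-0.004,0,0],[0,0,0],[0,0,0],[0,0,0],[0,0,0],[0,0,0],[0,0,0]]'

```text
clock: 22.08
ee_pos: [0.5654, 0.1724, 0.1181]
tcp_rot: [[-0.1, 0.995, -0.0], [0.995, 0.1, -0.003], [-0.003, -0.0, -1.0]]
contact_force: [0.3, -1.2, -2.5]
finger_gap: 0.667
grip_force: 30.0
```

```bash
python3 -c "
from h import *
plan(np.array([565.4,174.5,22.5]),down(95.85)); s=read_state(); print(s['finger_gap']*93)"
```

```text
turn [-0.0005  0.0029 -0.0015] shift [0.208 0.017 9.564] t 22.075 ee [565.4 172.4 118.1] F [ 0.3 -1.2 -2.5]
61.99512736419288
```

Request:
carry_out --claw '[5.6,5.6,5.6,5.6,5.6]' --xyz '[[0.2,0,0],[0,0,1],[0,0,2],[0,0,0],[0,0,0]]' --angular '[[0,0.002,-0.0015],[0,0,0],[0,0,0],[0,0,0],[0,0,0]]'

```text
clock: 22.7
ee_pos: [0.5662, 0.1766, 0.0894]
tcp_rot: [[-0.103, 0.995, 0.002], [0.995, 0.103, 0.002], [0.002, 0.002, -1.0]]
contact_force: [0.6, 0.1, -2.3]
finger_gap: 0.666
grip_force: 30.0
```

```bash
python3 -c "
from h import *
plan(np.array([565.4,174.5,22.5]),down(95.85))"
```

```text
turn [ 0.0025 -0.0016  0.0012] shift [-0.201 -0.103  6.691] t 22.7 ee [566.2 176.6  89.4] F [ 0.6  0.1 -2.3]
```

Request:
carry_out --claw '[5.6,5.6,5.6,5.6,5.6,5.6,5.6,5.6]' --xyz '[[-0.15,-0.08,0],[0,0,1],[0,0,1.5],[0,0,1.5],[0,0,1.3],[0,0,0.8],[0,0,0.4],[0,0,0]]' --angular '[[0,0,0],[0,0,0],[0,0,0],[0,0,0],[0,0,0],[0,0,0],[0,0,0],[0,0,0]]'

```text
clock: 23.7
ee_pos: [0.5655, 0.1754, 0.0241]
tcp_rot: [[-0.104, 0.995, 0.002], [0.995, 0.104, 0.002], [0.002, 0.002, -1.0]]
contact_force: [-0.9, -0.0, -3.5]
finger_gap: 0.661
grip_force: 30.0
```

```bash
python3 -c "
from h import *
plan(np.array([565.4,174.5,22.3]),down(95.85))"
```

```text
turn [ 0.002  -0.0015  0.0016] shift [-0.085 -0.014  0.178] t 23.7 ee [565.5 175.4  24.1] F [-0.9 -0.  -3.5]
```

Request:
carry_out --claw '[5.6,5.6,5.6,5.6]' --xyz '[[-0.05,0,0.12],[0,0,0.1],[0,0,0],[0,0,0]]' --angular '[[0,0,0],[0,0,0],[0,0,0],[0,0,0]]'

```text
clock: 24.2
ee_pos: [0.5658, 0.1748, 0.0224]
tcp_rot: [[-0.103, 0.995, 0.003], [0.995, 0.103, 0.002], [0.002, 0.003, -1.0]]
contact_force: [-0.8, -0.1, -0.5]
finger_gap: 0.661
grip_force: 30.0
```

```bash
python3 -c "
from h import *
plan(np.array([565.4,174.5,22.3]),down(95.85))"
```

```text
turn [ 0.0029 -0.0015  0.0016] shift [-0.029 -0.044  0.015] t 24.2 ee [565.8 174.8  22.4] F [-0.8 -0.1 -0.5]
```

The dock now carries the weight, so I'll release and go up.

Request:
carry_out --claw '[6.6,7.5,9,9,9,9,9,9]' --xyz '[[0,0,0],[0,0,0],[0,0,0],[0,0,0],[0,0,-1],[0,0,-3],[0,0,-4],[0,0,-4]]' --angular '[[0,0,0],[0,0,0],[0,0,0],[0,0,0],[0,0,0],[0,0,0],[0,0,0],[0,0,0]]'

```text
clock: 25.2
ee_pos: [0.5652, 0.1747, 0.1438]
tcp_rot: [[-0.104, 0.995, 0.002], [0.995, 0.104, 0.002], [0.002, 0.002, -1.0]]
contact_force: [0.9, -0.6, -0.8]
finger_gap: 0.967
grip_force: 0.0
```

Request:
carry_out --claw '[9,9,9,9]' --xyz '[[-4,0,-2],[-4,0,-2],[0,0,0],[0,0,0]]' --angular '[[0,0,0],[0,0,0],[0,0,0],[0,0,0]]'

```text
clock: 25.7
ee_pos: [0.5731, 0.0958, 0.1822]
tcp_rot: [[-0.104, 0.995, 0.002], [0.995, 0.104, 0.003], [0.003, 0.002, -1.0]]
contact_force: [-0.7, 0.1, 0.2]
finger_gap: 0.966
grip_force: 0.0
```

Run:
```python
from h import *
p,_=grab('wrist'); cv2.imwrite('pics/w5.png',p[...,::-1]); w=cloud('wrist')*1000; x,y,z=[w[...,i] for i in range(3)]
print(read_state()['contact_force'],read_state()['qd'])
for a,b in((130,151),(152,199),(200,225)):
    m=(z>54)&(z<63)&(x>500)&(x<630)&(y>a)&(y<b)
    r=cv2.minAreaRect(w[m][:,:2].astype(np.float32)); print(m.sum(),r,np.median(z[m]))
```

```text
[-1.15376713  1.25589028  0.04359959] [-0.75619042  0.61371406 -0.22989093  0.17488483  0.3086092  -0.06234316
  0.18414522]
1671 ((568.5905151367188, 145.60952758789062), (89.68888854980469, 16.217132568359375), 6.073156356811523) 58.439321734493674
5269 ((559.0601196289062, 175.48928833007812), (79.65570831298828, 46.96034240722656), 0.0008903680718503892) 56.897043090737895
1866 ((562.2817993164062, 206.636962890625), (89.70388793945312, 10.037299156188965), 6.003048896789551) 58.66057256406354
```

View pics/w5.png

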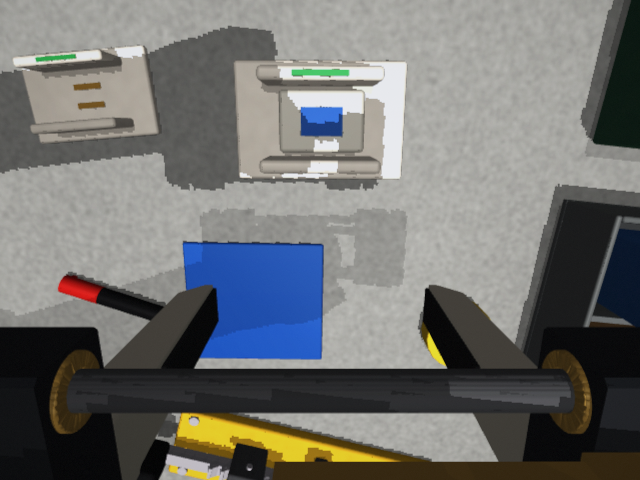

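The pack sits flat and centred in the bay at (321,121), with the walls at rows 74 and 166 and even gaps on both sides. Handing in.

```bash
python3 -c "
from cell import *
print(close_job())"
```

```text
the job is handed in; nothing more can be done
None
```

The pack is on the charging dock, flat, centred between the walls and let go, with the clamp bar still back; I handed the job in at about 26 s, and no verdict came back.

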